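# Close a cosmetic jar in the lid press and hold it up on the lift-out

## Robot

A 6-joint arm with a two-finger parallel gripper is mounted at the origin on the work surface. World frame = base frame: x ahead of the robot, y to its left, z up, the work surface at z = 0. Lengths are in m, angles in rad, forces in N, time in s.
With the tool pointing down it reaches from about 0.425 to 0.95 m from the base axis. Payload 3.5 kg.
Tool frame: the origin (TCP) lies midway between the tips of the shut fingers; the grasp point (between the pads) lies 19 mm behind it; z points along the fingers, y is the direction in which the jaws open and shut (so a half turn about z gives the same grasp; the last joint's range is limited). The gripper opens to 85 mm and grips with 20 to 120 N. Pads are 22 mm wide; open, the fingers measure 114 mm over their backs; the gripper's body (76 mm by 85 mm) begins 54 mm behind the grasp point. The pads swing forward as they close: fully open they stand 13 mm farther back than shut.
Start: joints at [1.038, 0.286, 1.577, -0, 1.279, -0.15], TCP at [0.252, 0.626, 0.231] pointing down, gripper open.
Joint ranges: [-2.77, 2.77], [-0.9, 2.22], [0.21, 2.48], [-1.53, 4.67], [0.24, 2.81], [-2.84, 2.84]. Speed limits (rad/s): [2.79, 2.79, 3.14, 3.14, 3.14, 3.14].

## Interface

Orientations are given as a unit quaternion [x, y, z, w].
In Python, from plant import * gives the robot as it stands.
- The arm moves only by the shell command python3 -m jog 'ROWS' [FORCE]. ROWS is a JSON object of lists of equal length, an entry for each row: "travel": the shift along the world's x, y, z in mm, a list of three; "dr": the turn, a rotation vector about the world's x, y, z in degrees, a list of three; "jaw": the closure in counts, from 0 (fully open) to 255 (shut). In form: {"travel": [[x, y, z], ...], "dr": [[wx, wy, wz], ...], "jaw": [jaw, ...]}. A call has 1 to 5 rows; each row shifts and turns the commanded pose from where the row before left it; what a row does not reach is not made up. A row lasts 1/12 s, in which the tool goes at most 41.7 mm and 7.16 degrees, less where a joint would pass 70% of its speed; a pose out of reach is approached as far as the arm can. A call is refused whole if a number of a shift passes 41.7 or a number of a turn 7.16, either way. A call with a gripper value outside its range is refused whole. The fingers move at their own pace and stop on an object; FORCE is the grip in N (left out, the last holds). Time passes only in rows, so rows that do not move let the fingers close. It gives the time, the measured TCP pose, the force and the opening at its end, in the units of the state.
- get_state(): the state, without advancing time (a new reading comes with each control period).
- read_camera(name): name is "scene" or "top" or "wrist"; returns the picture (420x560x3 uint8, red, green, blue); there is no depth.
- camera_info(name): a dict with "K" (3x3 intrinsics, pixels), "k1" (the pictures are not rectified: a ray, as slopes to the right and down, at radius r is drawn at 1 + k1 r^2 times it, then the intrinsics apply), "R" (3x3) and "t" (3): a world point X has camera coordinates R X + t; the wrist camera has in their place "mount" (4x4, takes a point from camera to tool coordinates, whose origin is the TCP and whose axes are the flange's). Camera axes: x right, y down, z forward; pixel columns grow to the right and rows downward; lengths in m; the calibration is good to about 2 mm. A picture is of the moment at which its call begins: read the wrist's pose just before it. camera_info takes no time and is no camera call.
- sign_off(): hands the job in, once; it reports no verdict.
The state is a dict: "time": time; "qpos": joint angles; "dq": joint speeds; "joint_efforts": joint torques, N m; "eef_pos": TCP position; "tcp_rot": TCP orientation; "contact_force": force on the tool from outside, world axes, zero at the start; "wrist_torque": the same for the moment, N m; "opening": opening from 0.0 (shut) to 1.0 (fully open).
Only numpy, scipy, OpenCV 4.12 (cv2) and the standard library are available. Lean on these libraries where they do the work, as an engineer would, in place of code of your own. Each camera call takes 0.05 s, during which the arm holds its last target. There are 200 camera calls.

## Task

The small jar standing in the lid press has its lid only laid on: pull the press's long hand lever down to its stop so that the lid is pressed fully home, and let the lever spring all the way back up. Then swing the small lift-out lever on the side of the press up until it stands straight up, which is its cam's highest point (further on, the jar sinks again), and finish while still holding that lever there by its handle, so that a colleague can take the raised jar. Keep off the jar and its lid yourself, and leave the other things on the bench where they are.

Things in the scene. Friction and masses are not known exactly. Their poses are not given: they have to be found in the camera images.
- press: Grey C-frame lid press, bolted down. Origin on the bench below the nest's middle; x from its front to the column at the rear, z up, y to the lift-out lever's side. Base x -80 to 150, y +-60 mm, 92 mm high; on it a black nest ring (56 mm wide, 18 high). Column x 84 to 128, 272 mm high; its 46 mm wide arm guides the ram (40 mm disc on a rod; top 290 mm high) over the nest.
- nest (a point): Centre of the nest floor, 92 mm above the bench; the ram comes down on it.
- press_lever (a joint): Press hand lever (rad): 0 = up at rest, 0.349 = down on its stop, lid then home. Pivot: level axis along press y at press x 95, z 250 mm; it reaches over the ram to the front (press -x). At rest it slopes up to the front by 0.2 rad, on its stop down by 0.15. Springs back up when let go; at the grip about 2 N to start, 7 to 12 N at the end.
- press_grip (a point): Middle of the black round grip at the front end of the press hand lever, on the grip's own axis: grip 24 mm thick, 80 mm long, lying along the lever, 215 mm from the pivot; at rest about 293 mm above the bench, 218 mm on the stop. Nothing stands within 100 mm beneath it.
- eject_lever (a joint): Lift-out lever (rad): 0 = rest, leaning 1.3 rad from upright to the press's front (-x); 1.3 = straight up, the cam's highest lift; 1.9 = end, leaning 0.6 to the rear. Its eccentric lifts the jar 11.7 mm at 1.3, less before and after. Springs back to 0 when let go: at the handle about 3 N to start, 6 N at the top.
- eject_pivot (a point): Point on the level axis of the lift-out lever (the axis runs along the press's y), abreast of the middle of its handle; 36 mm above the bench, 110 mm to the side of the nest. The middle of the handle moves on a circle of radius 100 mm about it.
- eject_handle: Round black handle of the lift-out lever: a free-turning sleeve 18 mm thick, 66 mm long along press y, sticking out sideways from the lever's end, away from the press. Origin: its middle, 63 mm above the bench at rest, 136 mm when straight up. Its y axis is the sleeve's axis. The flat lever arm is 36 to 44 mm nearer to the press than its middle.
- jar: The jar to be closed, standing in the nest: clear, 38 mm across, body 26 mm high, with a white lid 41 mm across. Origin: centre of its underside, 92 mm above the bench in the nest and 103.7 mm at the cam's highest point.
- jar_lid (a joint): How far the jar's lid is pressed on (m): 0 = laid on loosely, 0.004 = fully home. Stays where it is pressed; takes about 6 N.
- spare_jar_a: Closed jar, 41 mm across, 40 mm high, on the bench; origin centre of underside. Leave.
- spare_jar_b: Another closed jar of the same kind. Leave.
- petri_dish: Glass dish, 90 mm across, 15 mm high; origin centre of underside. Leave.
- tweezers: Steel tweezers, 120 mm long, 8 mm high, lying flat; origin about their middle. Leave.
- tape_roll: White tape roll, 44 mm across, 24 mm high; origin centre of underside. Leave.
- green_bottle: Green bottle with white cap, 40 x 62 mm, 152 mm high; origin centre of underside. Leave.
- sunglasses: Sunglasses, 120 mm wide, 135 mm deep, 55 mm high; origin under the middle of the bridge. Leave.
There are look-alikes about, which are no part of the job. What is shaped like the jar but blue or pink is not meant.

How it is judged:
On the way, in this order (a step that is already met when the one before it is completed fails the run):
1. the press hand lever is down on its stop and the jar's lid is pressed home (value of joint press_lever above 0.325 rad and value of joint jar_lid above 0.0033 m), for 0.1 s.
2. the press hand lever is let go and has sprung back up (value of joint press_lever below 0.05 rad and not (contact force between any of the fingers, the arm and press_lever above 0.5 N)), for 0.2 s.
3. the lift-out lever is held upright by its handle and the jar is raised (value of joint eject_lever between 1.08 and 1.52 rad and z of jar in the frame of press above 0.1022 m and horizontal distance between jar and nest below 0.004 m and angle between jar's own z axis and vertical below 0.12 rad and contact force between any of the fingers, the arm and eject_handle above 1 N), for 0.3 s.
At the end, for the whole second after the job is handed in: Robot holds the lift-out lever by its handle (over 1 N), within 0.2 rad of straight up; jar upright in the nest, raised 10 mm or more, at rest, not touched by the robot; lid pressed home (3.3 of 4 mm or more); press hand lever back up (within 0.05 rad) and let go (all of step 2 and all of step 3 and value of joint jar_lid above 0.0033 m and linear speed of jar below 0.02 m/s and not (contact force between any of the fingers, the arm and jar above 0.5 N)); the arm keeps its last pose, push and grip.
It fails at once if the robot pushes on the jar or its lid (contact force between any of the fingers, the arm and jar above 1 N).
It fails at once if another thing on the bench is displaced by more than 25 mm (distance of any of spare_jar_a, spare_jar_b, petri_dish, tweezers, tape_roll, green_bottle, sunglasses from where it was at the start of the episode above 0.025 m).
It also fails if it takes over 48 s, if anything falls off the work surface, if the arm or the gripper's body presses on something with over 40 N, if the wrist force passes 120 N, or if a joint passes its speed limit or range.

## Working session

There is one attempt and no reset: what is moved stays moved. The work goes in short steps, Python scripts to look and compute and a shell command to move; the robot and the scene stay as the last step left them, time stands still between calls to the robot, and variables do not carry over. Pictures are saved under pics/ and viewed, about 8 in all and at most 12, crops included, and the job is handed in when it is done.

```bash
mkdir -p pics
python3 - <<'E'
from plant import *
import cv2
print(get_state())
for n in ("scene","top"):
    i=camera_info(n); print(n,i)
    cv2.imwrite(f"pics/{n}0.png",read_camera(n)[:,:,::-1])
print(camera_info("wrist"))
E
```

```text
{'time': 0.0, 'qpos': array([ 1.03797392e+00,  2.87164306e-01,  1.57818681e+00, -9.01596811e-06,
        1.27861589e+00, -1.49995450e-01]), 'dq': array([ 8.81101367e-06, -5.20670431e-04, -4.25954265e-04, -1.09010872e-03,
        2.21884673e-04,  2.55834121e-04]), 'joint_efforts': array([-5.73783564e-04, -4.05978763e+01, -2.92630523e+01, -1.53529345e-04,
        5.88890776e-03,  2.09003588e-06]), 'eef_pos': array([0.25177229, 0.62557008, 0.22994279]), 'tcp_rot': array([ 1.90245336e-01,  9.81735862e-01, -1.12009850e-03, -3.93416943e-04]), 'contact_force': array([-0.12764423,  0.03036443, -0.57519124]), 'wrist_torque': array([ 0.01293149, -0.02825952,  0.04636438]), 'opening': 1.0058945735542786}
scene {'K': array([[381.10377941,   0.        , 276.47180543],
       [  0.        , 381.10377941, 208.35801933],
       [  0.        ,   0.        ,   1.        ]]), 'k1': -0.07447877514043819, 'R': array([[-0.54028908,  0.84147679,  0.00212546],
       [ 0.62356861,  0.40206971, -0.67044921],
       [-0.56502203, -0.36091102, -0.74195238]]), 't': array([ 0.40226155, -0.23149475,  1.36261293])
[... 239 characters left out ...]
1493436],
       [-0.98511268,  0.02855652, -0.16952149],
       [ 0.16986994,  0.01023585, -0.98541333]]), 't': array([-0.05456103,  0.65090209,  0.99867028])}
{'K': array([[376.75116903,   0.        , 284.30952195],
       [  0.        , 376.75116903, 211.42925839],
       [  0.        ,   0.        ,   1.        ]]), 'k1': -0.04385901160635111, 'mount': array([[ 1.27904951e-03, -9.48777306e-01, -3.15943013e-01,
         8.23210516e-02],
       [ 9.99998995e-01,  1.02046851e-03,  9.83882683e-04,
        -4.85120517e-04],
       [-6.11075667e-04, -3.15943954e-01,  9.48777658e-01,
        -1.42041609e-01],
       [ 0.00000000e+00,  0.00000000e+00,  0.00000000e+00,
         1.00000000e+00]])}
```

View pics/scene0.png

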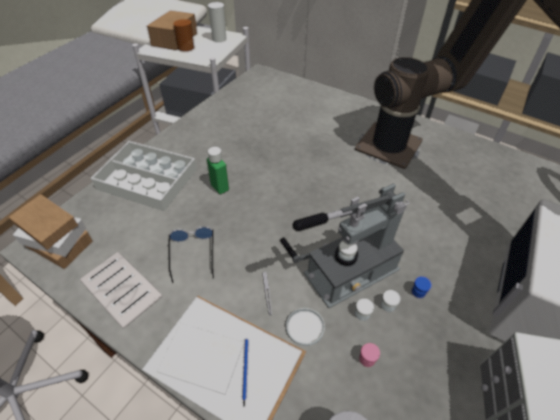

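View pics/top0.png

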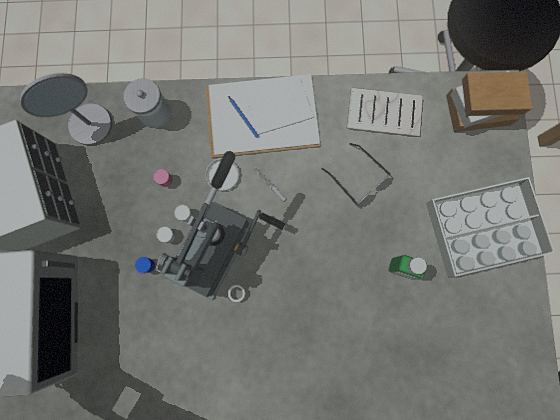

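The overview shows the press at scene ~(350,245) and top ~(210,240). The hand-lever grip is at scene (310,221) / top (223,170), and the lift-out handle at scene (288,246) / top (272,220). I'll enlarge both.

Run:
```python
import cv2,numpy as np
a=cv2.imread("pics/scene0.png")[180:310,260:420]; b=cv2.imread("pics/top0.png")[140:310,140:300]
a=cv2.resize(a,None,fx=4.6,fy=4.6,interpolation=cv2.INTER_CUBIC); b=cv2.resize(b,None,fx=3.5,fy=3.5,interpolation=cv2.INTER_CUBIC)
def grid(im,x0,y0,s):
    for k in range(0,400,20):
        for ax in (0,1):
            p=int((k-(x0 if ax==0 else y0))*s)
            if 0<=p<im.shape[1-ax]:
                if ax==0: cv2.line(im,(p,0),(p,8),(0,255,255),1); cv2.putText(im,str(k),(p,20),0,.4,(0,255,255))
                else: cv2.line(im,(0,p),(8,p),(0,255,255),1); cv2.putText(im,str(k),(9,p+4),0,.4,(0,255,255))
grid(a,260,180,4.6); grid(b,140,140,3.5)
cv2.imwrite("pics/sc.png",a);cv2.imwrite("pics/tc.png",b)
```

```text
(no output)
```

View pics/sc.png

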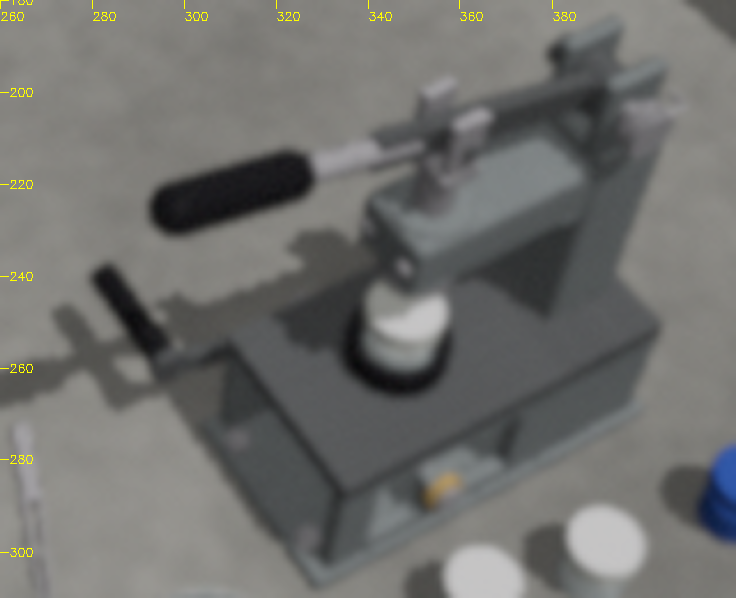

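View pics/tc.png

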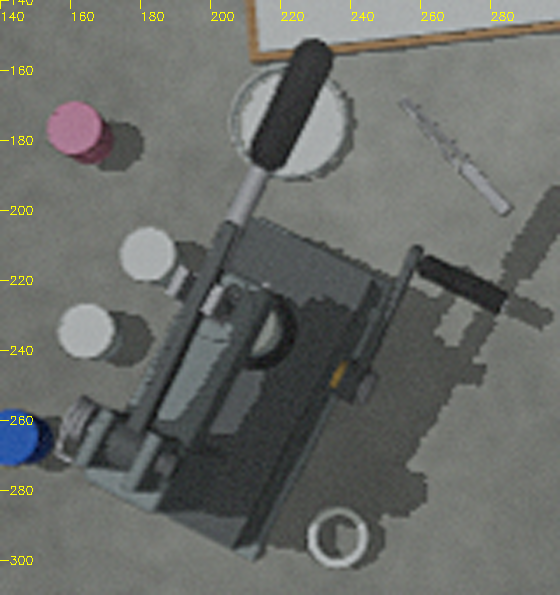

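```bash
cat > h.py <<'E'
import numpy as np
from plant import *
def proj(n,X):
    i=camera_info(n); c=i["R"]@X+i["t"]; s=c[:2]/c[2]; s=s*(1+i["k1"]*(s@s)); return i["K"][:2,:2]@s+i["K"][:2,2]
def P2W(p,X): 
    c,s=np.cos(p[2]),np.sin(p[2]); return np.array([p[0]+c*X[0]-s*X[1],p[1]+s*X[0]+c*X[1],X[2]])
E
python3 - <<'E'
from h import *
from scipy.optimize import least_squares
obs=[("top",(-.1157,0,.2927),(223.4,170.3)),("scene",(-.1157,0,.2927),(310.4,222.2)),
("top","h",(272,220.3)),("scene","h",(288.7,247.2)),
("scene",(-.08,-.06,.092),(334.6,287)),("scene",(-.08,.06,.092),(310.4,253.9)),("scene",(.15,-.06,.092),(403,250.7)),
("top",(-.08,.06,.092),(250,220.6)),("top",(-.08,-.06,.092),(214.3,202.3))]
def X(o,p): return np.array((p[3]-.0964,.110,.0627) if o=="h" else o)
f=lambda p: np.concatenate([proj(n,P2W(p,X(o,p)))-u for n,o,u in obs])
r=least_squares(f,[.6,.2,2.6,0],loss="soft_l1"); p=r.x
print(p,np.degrees(p[2])); print(f(p).reshape(-1,2).round(1))
for nm,o in dict(grip=(-.1157,0,.2927),gripdown=(.095-.215*np.cos(.15),0,.2179),pivot=(p[3],.11,.036),rest=(p[3]-.0964,.11,.0627),up=(p[3],.11,.136),nest=(0,0,.092),lp=(.095,0,.25)).items(): print(nm,P2W(p,np.array(o)).round(4))
E
```

```text
[ 5.90835805e-01  9.94436941e-02  2.64169776e+00 -2.15119783e-03] 151.35813252473852
[[-1.5  1.1]
 [ 0.  -2.7]
 [-0.2  0.5]
 [-1.5 -0.7]
 [-3.   1.6]
 [-6.2 -3. ]
 [ 5.2 -1.6]
 [-0.4 -4.1]
 [-7.6 -7.6]]
grip [0.6924 0.044  0.2927]
gripdown [0.694  0.0431 0.2179]
pivot [0.54   0.0019 0.036 ]
rest [ 0.6246 -0.0443  0.0627]
up [0.54   0.0019 0.136 ]
nest [0.5908 0.0994 0.092 ]
lp [0.5075 0.145  0.25  ]
```

Run:
```python
from h import *
from scipy.optimize import least_squares
obs=[("top",(-.1157,0,.2927),(223.4,170.3)),("scene",(-.1157,0,.2927),(310.4,222.2)),
("top","h",(272,220.3)),("scene","h",(288.7,247.2)),
("scene",(-.08,-.06,0),(329.1,307.2)),("scene",(-.08,.06,0),(305.7,272.4)),("scene",(.15,-.06,0),(399.1,268.7)),("scene",(0,0,.11),(346.5,255))]
def X(o,p): return np.array((p[3]-.0964,.110,.0627) if o=="h" else o)
f=lambda p: np.concatenate([proj(n,P2W(p,X(o,p)))-u for n,o,u in obs])
r=least_squares(f,[.6,.2,2.6,0],loss="soft_l1"); p=r.x
print(p,np.degrees(p[2])); print(f(p).reshape(-1,2).round(1))
for nm,o in dict(grip=(-.1157,0,.2927),gripdown=(.095-.215*np.cos(.15),0,.2179),pivot=(p[3],.11,.036),rest=(p[3]-.0964,.11,.0627),up=(p[3],.11,.136),nest=(0,0,.092),lp=(.095,0,.25)).items(): print(nm,P2W(p,np.array(o)).round(4))
# independent triangulation
for a,b in (((223.4,170.3),(310.4,222.2)),((272,220.3),(288.7,247.2))):
    t=least_squares(lambda x:np.r_[proj("top",x)-a,proj("scene",x)-b],[.6,0,.1]); print(t.x.round(4),t.cost)
```

```text
[5.91980928e-01 1.00432554e-01 2.65536462e+00 4.04002731e-04] 152.14118595469319
[[-2.6  0.2]
 [ 0.6 -1.5]
 [-1.3  0.2]
 [-0.8 -0. ]
 [-1.1  1.2]
 [-3.5 -0.1]
 [-0.   0.5]
 [-0.3 -3.1]]
grip [0.6943 0.0464 0.2927]
gripdown [0.6959 0.0455 0.2179]
pivot [0.5402 0.0034 0.036 ]
rest [ 0.6254 -0.0417  0.0627]
up [0.5402 0.0034 0.136 ]
nest [0.592  0.1004 0.092 ]
lp [0.508  0.1448 0.25  ]
[0.6951 0.0437 0.2874] 0.981095691242044
[ 0.6248 -0.0427  0.0616] 0.9963419941924647
```

Run:
```python
from h import *
from scipy.optimize import least_squares
for a,b in (((35,388),(541,207)),((33,252),(505,318))):
    t=least_squares(lambda x:np.r_[proj("top",x)-a,proj("scene",x)-b],[.6,0.4,.1]); print(t.x.round(3),t.cost)
for z in (0,.2,.3):
  for a in ((35,388),(33,252),(75,395),(75,245)):
    t=least_squares(lambda x:proj("top",np.r_[x,z])-a,[.5,.4]); print(z,a,t.x.round(3))
```

```text
[0.264 0.463 0.181] 8.540046751270724
[0.562 0.486 0.128] 152.9790651318737
0 (35, 388) [0.224 0.565]
0 (33, 252) [0.568 0.595]
0 (75, 395) [0.206 0.462]
0 (75, 245) [0.584 0.483]
0.2 (35, 388) [0.269 0.447]
0.2 (33, 252) [0.55  0.471]
0.2 (75, 395) [0.254 0.362]
0.2 (75, 245) [0.563 0.379]
0.3 (35, 388) [0.292 0.387]
0.3 (33, 252) [0.541 0.409]
0.3 (75, 395) [0.278 0.312]
0.3 (75, 245) [0.553 0.328]
```

```bash
python3 -m jog '{"travel":[[0,0,38],[0,0,38],[0,0,38],[0,0,38],[0,0,38]],"dr":[[0,0,0],[0,0,0],[0,0,0],[0,0,0],[0,0,0]],"jaw":[255,255,255,255,255]}' 40
for i in 1 2; do :; done
python3 -m jog '{"travel":[[24,-32,0],[24,-32,0],[24,-32,0],[24,-32,0],[24,-32,0]],"dr":[[0,0,-1],[0,0,-1],[0,0,-1],[0,0,-1],[0,0,-1]],"jaw":[255,255,255,255,255]}'
python3 -m jog '{"travel":[[24,-32,0],[24,-32,0],[24,-32,0],[24,-32,0],[24,-32,0]],"dr":[[0,0,0],[0,0,0],[0,0,0],[0,0,0],[0,0,0]],"jaw":[255,255,255,255,255]}'
python3 -c "from plant import *;print(get_state()['qpos'].round(2))"
```

```text
time: 0.52
eef_pos: [0.2518, 0.6258, 0.4224]
tcp_rot: [0.19, 0.982, -0.001, -0.0]
contact_force: [0.9, 1.6, 0.9]
opening: 0.301
time: 0.93
eef_pos: [0.3726, 0.4645, 0.4207]
tcp_rot: [0.233, 0.972, -0.0, -0.0]
contact_force: [0.1, -0.4, 0.6]
opening: 0.002
time: 1.35
eef_pos: [0.4927, 0.3044, 0.4208]
tcp_rot: [0.233, 0.973, -0.0, -0.0]
contact_force: [0.5, 0.7, 0.5]
opening: 0.002
[ 0.38 -0.01  1.56  0.    1.58 -0.72]
```

```bash
python3 -m jog '{"travel":[[25,-32,0],[25,-32,0],[25,-32,0],[25,-32,0]],"dr":[[0,0,0],[0,0,0],[0,0,0],[0,0,0]],"jaw":[255,255,255,255]}'
python3 -m jog '{"travel":[[25,-32,0],[25,-32,0],[25,-32,0],[25,-33,0],[0,0,0]],"dr":[[0,0,0],[0,0,0],[0,0,0],[0,0,0],[0,0,0]],"jaw":[255,255,255,255,255]}'
python3 - <<'E'
from h import *
import cv2
s=get_state();print(s['qpos'].round(2),s['eef_pos'])
im=np.hstack([read_camera("wrist"),cv2.resize(read_camera("scene")[130:340,240:380],None,fx=2,fy=2)])[:,:,::-1]
cv2.imwrite("pics/w1.png",cv2.resize(im,None,fx=.95,fy=.95))
E
```

```text
time: 1.68
eef_pos: [0.5928, 0.1763, 0.4207]
tcp_rot: [0.233, 0.972, -0.0, -0.0]
contact_force: [0.7, 0.6, 0.5]
opening: 0.001
time: 2.1
eef_pos: [0.6949, 0.0424, 0.4176]
tcp_rot: [0.236, 0.972, -0.002, -0.001]
contact_force: [-0.6, 0.1, -1.7]
opening: -0.003
[-0.08  0.27  1.27 -0.    1.61 -1.18] [0.69491775 0.04237375 0.41755043]
```

View pics/w1.png

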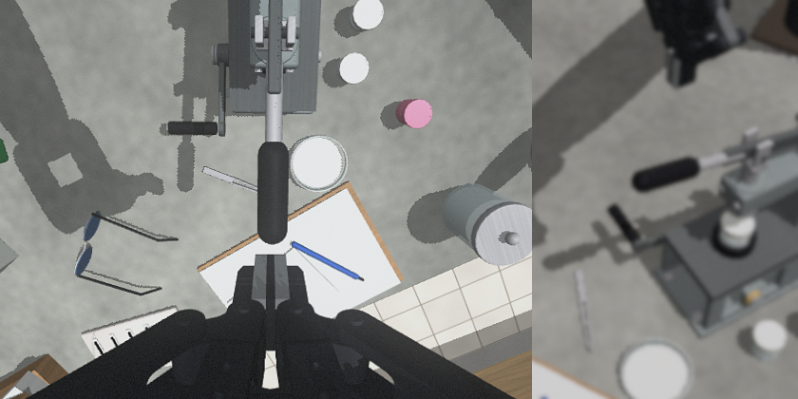

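```bash
cat >> h.py <<'E'
from scipy.spatial.transform import Rotation as Ro
import cv2
def wray(uv,z,pos,q):
    i=camera_info("wrist"); s=np.array([(uv[0]-i["K"][0,2])/i["K"][0,0],(uv[1]-i["K"][1,2])/i["K"][1,1]])
    d=s.copy()
    for _ in range(10): d=s/(1+i["k1"]*(d@d))
    M=i["mount"]; R=Ro.from_quat(q).as_matrix()
    o=R@M[:3,3]+pos; v=R@M[:3,:3]@np.r_[d,1]; return o+v*(z-o[2])/v[2]
E
python3 - <<'E'
from h import *
s=get_state(); 
for n,uv,z in (("grip rear end",(287,150),.2927-.008+.012),("grip front end",(287,256),.2927+.008),("handle",(202,134.7),.0627),("handle out",(176,134.7),.0627),("handle in",(227,134.7),.0627)): print(n,wray(uv,z,s['eef_pos'],s['tcp_rot']).round(4))
E
```

```text
grip rear end [0.6575 0.067  0.2967]
grip front end [0.7286 0.031  0.3007]
handle [ 0.6223 -0.0384  0.0627]
handle out [ 0.6066 -0.0689  0.0627]
handle in [ 0.6373 -0.0092  0.0627]
```

```bash
python3 -m jog '{"travel":[[0,4,-30],[0,0,-30],[0,0,-30],[0,0,-12],[0,0,0]],"dr":[[0,0,0],[0,0,0],[0,0,0],[0,0,0],[0,0,0]],"jaw":[255,255,255,255,255]}'
python3 -m jog '{"travel":[[0,0,-10],[0,0,-10],[0,0,-10],[0,0,-10],[0,0,0]],"dr":[[0,0,0],[0,0,0],[0,0,0],[0,0,0],[0,0,0]],"jaw":[255,255,255,255,255]}'
```

```text
time: 2.62
eef_pos: [0.6897, 0.0547, 0.3145]
tcp_rot: [0.232, 0.973, -0.001, -0.004]
contact_force: [-0.7, -0.8, -0.9]
opening: -0.001
time: 3.03
eef_pos: [0.6921, 0.0532, 0.2781]
tcp_rot: [0.233, 0.972, 0.0, -0.0]
contact_force: [2.8, 0.0, 2.7]
opening: -0.001
```

```bash
python3 -m jog '{"travel":[[1,-2,-10],[1,-2,-10],[0,0,-10],[0,0,-8],[0,0,0]],"dr":[[0,0,0],[0,0,0],[0,0,0],[0,0,0],[0,0,0]],"jaw":[255,255,255,255,255]}'
```

```text
time: 3.45
eef_pos: [0.6941, 0.0494, 0.2392]
tcp_rot: [0.233, 0.972, 0.0, -0.0]
contact_force: [2.1, 2.3, 3.0]
opening: 0.001
```

```bash
python3 -m jog '{"travel":[[0,0,-6],[0,0,-6],[0,0,0],[0,0,0]],"dr":[[0,0,0],[0,0,0],[0,0,0],[0,0,0]],"jaw":[255,255,255,255]}'
python3 - <<'E'
from h import *
s=get_state();print(s['contact_force'],s['eef_pos'])
a=cv2.resize(read_camera("scene")[150:300,270:420],(600,600),interpolation=cv2.INTER_CUBIC)[:,:,::-1]
cv2.imwrite("pics/s2.png",a)
E
```

```text
time: 3.78
eef_pos: [0.694, 0.0495, 0.2323]
tcp_rot: [0.233, 0.973, 0.0, 0.0]
contact_force: [-1.9, 2.4, 10.2]
opening: 0.001
[-1.92368709  2.39138055 10.15721905] [0.69396286 0.049544   0.23225724]
```

View pics/s2.png

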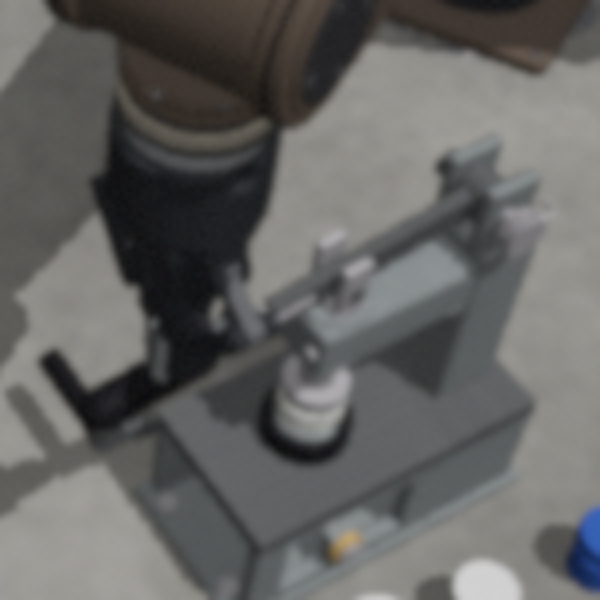

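The ram is on the lid (crop 315,380) and the lever is nearly down. I'll press on until the stop shows in the force.

```bash
python3 -m jog '{"travel":[[0,0,-5],[0,0,-5],[0,0,0],[0,0,0]],"dr":[[0,0,0],[0,0,0],[0,0,0],[0,0,0]],"jaw":[255,255,255,255]}'
python3 -m jog '{"travel":[[0,0,-5],[0,0,-5],[0,0,0],[0,0,0]],"dr":[[0,0,0],[0,0,0],[0,0,0],[0,0,0]],"jaw":[255,255,255,255]}'
```

```text
time: 4.17
eef_pos: [0.6942, 0.0497, 0.2309]
tcp_rot: [0.233, 0.973, 0.0, 0.001]
contact_force: [-13.4, 3.3, 31.1]
opening: -0.002
time: 4.5
eef_pos: [0.6945, 0.0497, 0.2303]
tcp_rot: [0.232, 0.973, -0.0, 0.003]
contact_force: [-25.5, 3.3, 53.1]
opening: -0.0
```

The lever is on its stop: force rose from 31 to 53 N over 0.6 mm of travel. Releasing upward.

```bash
python3 -m jog '{"travel":[[0,0,20],[0,0,20],[0,0,20],[0,0,25],[0,0,35]],"dr":[[0,0,0],[0,0,0],[0,0,0],[0,0,0],[0,0,0]],"jaw":[255,255,255,255,255]}'
python3 -m jog '{"travel":[[-3,-5,40],[-3,-5,40],[0,0,0],[0,0,0],[0,0,0]],"dr":[[0,0,0],[0,0,0],[0,0,0],[0,0,0],[0,0,0]],"jaw":[255,255,100,100,100]}'
python3 - <<'E'
from h import *
s=get_state();print(s['contact_force'],s['eef_pos'],s['tcp_rot'])
im=read_camera("wrist"); sc=cv2.resize(read_camera("scene")[150:290,270:410],None,fx=2,fy=2)
cv2.imwrite("pics/w2full.png",im[:,:,::-1])
w=cv2.resize(im[100:300,130:330],(560,560),interpolation=cv2.INTER_CUBIC)
c=np.zeros((560,800,3),np.uint8); c[:,:560]=w; c[:240,560:]=cv2.resize(sc,(240,240)); 
cv2.imwrite("pics/w2.png",c[:,:,::-1])
E
```

```text
time: 4.92
eef_pos: [0.6919, 0.0486, 0.3259]
tcp_rot: [0.233, 0.972, -0.002, -0.005]
contact_force: [0.2, 0.5, -0.6]
opening: -0.002
time: 5.33
eef_pos: [0.6876, 0.0385, 0.4079]
tcp_rot: [0.233, 0.972, -0.001, -0.001]
contact_force: [-0.5, -0.5, -1.1]
opening: 0.419
[-0.51945967 -0.50634525 -1.05999437] [0.68757533 0.03851336 0.40788184] [ 2.33154396e-01  9.72438587e-01 -7.81242100e-04 -1.26931397e-03]
```

View pics/w2.png

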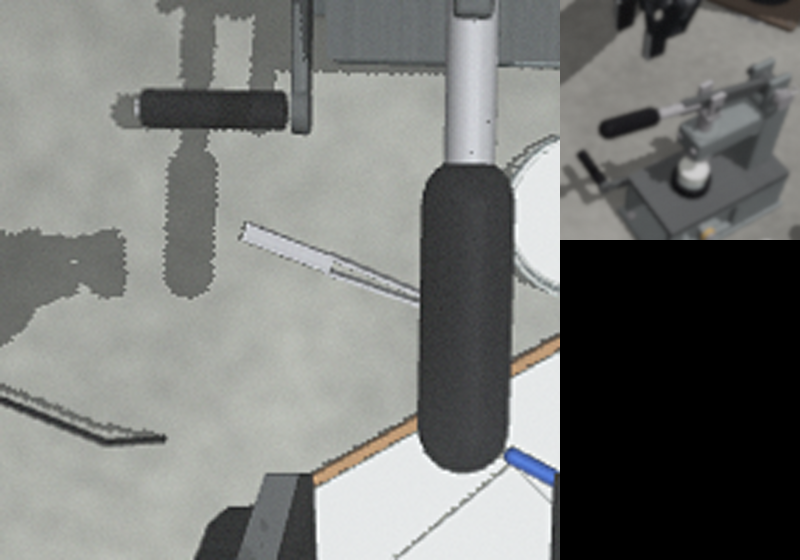

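Run:
```python
from h import *
p=np.array([0.6876,0.0385,0.4079]); q=[.23315,.97244,-.0008,-.0013]
for uv in ((206.3,138.75),(130+139/2.8,138.75),(130+288/2.8,138.75)): print(wray(uv,.0627,p,q).round(4))
e=get_state(); print(e['eef_pos'],e['opening'])
for uv in ((130+468/2.8,100+165/2.8),(130+464/2.8,100+472/2.8)): print(wray(uv,.2927,p,q).round(4))
```

```text
[ 0.6247 -0.0431  0.0627]
[ 0.609  -0.0738  0.0627]
[ 0.6402 -0.0126  0.0627]
[0.68736876 0.03884142 0.40575539] 0.5947221572008597
[0.6602 0.0617 0.2927]
[0.7347 0.0237 0.2927]
```

```bash
python3 -m jog '{"travel":[[-7,-9,0],[-7,-9,0],[-7,-9,0],[-7,-9,0],[-7,-9,0]],"dr":[[0,0,-7],[0,0,-7],[0,0,-7],[0,0,-7],[0,0,-7]],"jaw":[100,100,100,100,100]}'
python3 -m jog '{"travel":[[-7,-9,0],[-7,-9,0],[-7,-9,0],[-7,-9,0],[-4,-10,0]],"dr":[[0,0,-7],[0,0,-7],[0,0,-7],[0,0,-7],[0,0,-7]],"jaw":[100,100,100,100,100]}'
python3 -m jog '{"travel":[[0,0,-40],[0,0,-40],[0,0,-40],[0,0,-30],[0,0,0]],"dr":[[0,0,-7],[0,0,-7],[0,0,-6],[0,0,0],[0,0,0]],"jaw":[100,100,100,100,100]}'
python3 - <<'E'
from h import *
s=get_state();print(s['qpos'].round(2),s['eef_pos'],s['tcp_rot'])
im=read_camera("wrist");s=get_state();print(s['eef_pos'],s['tcp_rot'])
cv2.imwrite("pics/w3.png",im[:,:,::-1])
E
```

```text
time: 5.85
eef_pos: [0.6522, -0.0062, 0.4062]
tcp_rot: [0.517, 0.856, -0.001, -0.002]
contact_force: [-0.0, 0.7, -0.2]
opening: 0.609
time: 6.27
eef_pos: [0.6199, -0.0521, 0.4066]
tcp_rot: [0.75, 0.661, -0.002, -0.002]
contact_force: [-0.0, -0.8, 0.1]
opening: 0.61
time: 6.68
eef_pos: [0.6156, -0.0507, 0.2474]
tcp_rot: [0.852, 0.523, -0.007, -0.007]
contact_force: [-0.4, 0.6, -2.1]
opening: 0.61
[-0.25  0.16  1.7  -0.    1.31  0.22] [ 0.61564773 -0.05070072  0.24738856] [ 0.85226487  0.52301026 -0.00731939 -0.00716189]
[ 0.61774574 -0.05111507  0.25233907] [ 0.85219613  0.52317884 -0.00485345 -0.00470199]
```

View pics/w3.png

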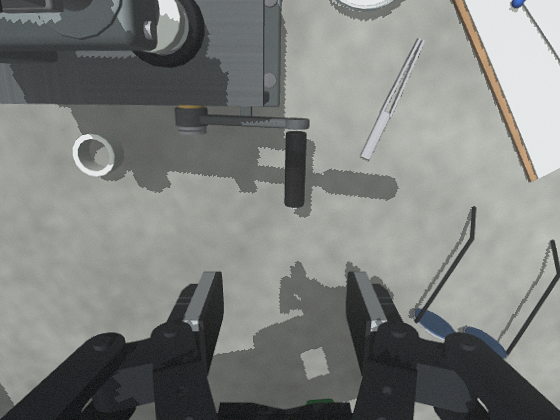

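Run:
```python
from h import *
s=get_state();p,q=s['eef_pos'],s['tcp_rot'];print(p,q)
for pp,qq in ((p,q),([ 0.61564773,-0.05070072,0.24738856],[ 0.85226487,0.52301026,-0.00731939,-0.00716189])):
  for uv in ((294.5,170),(295,133),(294,207)): print(wray(uv,.0627,np.array(pp),qq).round(4))
R=Ro.from_quat(q).as_matrix(); print(R.round(3))
```

```text
[ 0.61774574 -0.05111507  0.25233907] [ 0.85219613  0.52317884 -0.00485345 -0.00470199]
[ 0.6268 -0.0458  0.0627]
[ 0.6417 -0.0166  0.0627]
[ 0.6109 -0.0767  0.0627]
[ 0.6239 -0.044   0.0627]
[ 0.6386 -0.0153  0.0627]
[ 0.6082 -0.0746  0.0627]
[[ 0.453  0.892 -0.013]
 [ 0.892 -0.453  0.003]
 [-0.003 -0.013 -1.   ]]
```

```bash
python3 -m jog '{"travel":[[0,0,-40],[0,0,-40],[0,0,-40],[0,0,-40],[0,0,-30]],"dr":[[0,0,0],[0,0,0],[0,0,0],[0,0,0],[0,0,0]],"jaw":[100,100,100,100,100]}'
python3 -m jog '{"travel":[[0,0,-14],[0,0,0],[0,0,0]],"dr":[[0,0,0],[0,0,0],[0,0,0]],"jaw":[100,100,100]}'
```

```text
time: 7.15
eef_pos: [0.6214, -0.0519, 0.0685]
tcp_rot: [0.852, 0.523, -0.0, 0.0]
contact_force: [-1.0, 0.2, -0.7]
opening: 0.603
time: 7.4
eef_pos: [0.6226, -0.0522, 0.0571]
tcp_rot: [0.852, 0.523, 0.001, 0.001]
contact_force: [0.4, -0.4, 0.3]
opening: 0.602
```

```bash
python3 -m jog '{"travel":[[0,0,-12],[0,0,0],[0,0,0],[0,0,0],[0,0,0]],"dr":[[0,0,0],[0,0,0],[0,0,0],[0,0,0],[0,0,0]],"jaw":[100,255,255,255,255]}' 50
python3 -m jog '{"travel":[[0,0,0],[0,0,0]],"dr":[[0,0,0],[0,0,0]],"jaw":[255,255]}'
```

```text
time: 7.82
eef_pos: [0.6214, -0.0517, 0.0447]
tcp_rot: [0.853, 0.523, 0.0, -0.0]
contact_force: [-1.7, 0.3, 3.8]
opening: 0.189
time: 7.98
eef_pos: [0.6214, -0.0518, 0.0445]
tcp_rot: [0.852, 0.523, 0.0, 0.0]
contact_force: [-3.2, 0.8, 5.8]
opening: 0.191
```

```bash
python3 -m jog '{"travel":[[-3.8,2,12.2],[-5.2,2.7,11.6],[-6.5,3.3,10.8],[-7.7,3.9,9.7],[-8.7,4.4,8.5]],"dr":[[0,0,0],[0,0,0],[0,0,0],[0,0,0],[0,0,0]],"jaw":[255,255,255,255,255]}'
python3 -m jog '{"travel":[[0,0,0]],"dr":[[0,0,0]],"jaw":[255]}'
python3 -c "
from plant import *
s=get_state();print(s['eef_pos'],s['contact_force'],s['qpos'].round(2))"
```

```text
time: 8.4
eef_pos: [0.5909, -0.0357, 0.0966]
tcp_rot: [0.853, 0.522, 0.003, 0.002]
contact_force: [5.0, 1.8, -4.7]
opening: 0.191
time: 8.48
eef_pos: [0.59, -0.0352, 0.0973]
tcp_rot: [0.852, 0.523, 0.002, 0.001]
contact_force: [3.5, 0.2, -2.9]
opening: 0.192
[ 0.58995443 -0.03521508  0.09727471] [ 3.49790803  0.20527422 -2.85225521] [-0.23  0.25  1.89  0.    1.    0.24]
```

On the arc as planned, with small forces. Second half.

```bash
python3 -m jog '{"travel":[[-9.6,4.9,7.2],[-10.4,5.3,5.7],[-11,5.6,4.1],[-11.3,5.8,2.6],[-11.6,5.9,0.8]],"dr":[[0,0,0],[0,0,0],[0,0,0],[0,0,0],[0,0,0]],"jaw":[255,255,255,255,255]}'
python3 -m jog '{"travel":[[0,0,0],[0,0,0],[0,0,0],[0,0,0],[0,0,0]],"dr":[[0,0,0],[0,0,0],[0,0,0],[0,0,0],[0,0,0]],"jaw":[255,255,255,255,255]}'
python3 - <<'E'
from h import *
s=get_state();print(s['eef_pos'],s['tcp_rot'],s['contact_force'])
a=cv2.resize(read_camera("scene")[160:310,260:410],(600,600),interpolation=cv2.INTER_CUBIC)[:,:,::-1]
b=cv2.resize(read_camera("top")[140:310,150:300],(200,227))[:,:,::-1]
c=np.zeros((600,800,3),np.uint8);c[:,:600]=a;c[:227,600:]=b
w=cv2.resize(read_camera("wrist"),(200,150))[:,:,::-1];c[230:380,600:]=w
cv2.imwrite("pics/f.png",c)
E
```

```text
time: 8.9
eef_pos: [0.5389, -0.0081, 0.118]
tcp_rot: [0.853, 0.522, 0.005, 0.003]
contact_force: [9.6, 2.8, -2.5]
opening: 0.19
time: 9.32
eef_pos: [0.5389, -0.0081, 0.1179]
tcp_rot: [0.853, 0.522, 0.004, 0.002]
contact_force: [6.7, 2.5, -0.9]
opening: 0.189
[ 0.53885237 -0.0080992   0.11788302] [0.85264904 0.52246277 0.00409569 0.00234389] [ 6.65083032  2.49470012 -0.8668991 ]
```

View pics/f.png

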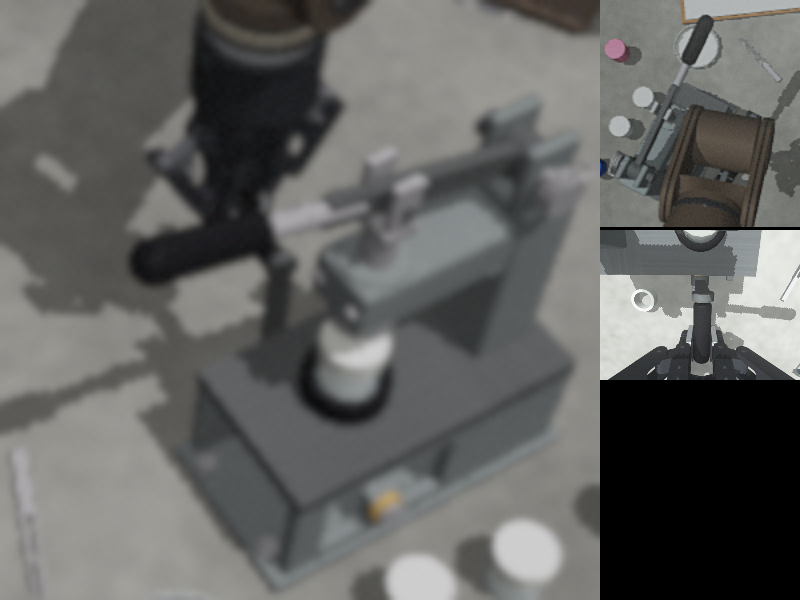

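The jar stands raised in the nest at crop (350,360). The lift-out lever is upright in the jaws at (275,270), and the hand lever is back up with its grip at (200,245). The tool has moved 93.4 mm back and 73.4 mm up, against 96.4 and 73.3 mm for exactly upright, so it is about 0.03 rad short. Handing in.

```bash
python3 -c "
from plant import *
s=get_state();print(s['eef_pos'],s['contact_force'],s['opening'],s['time']);print(sign_off())"
```

```text
[ 0.53887502 -0.0081217   0.11786329] [ 6.64342147  3.22384795 -0.39852456] 0.19017180948817997 9.4667
the job is handed in; nothing more can be done
None
```

I pressed the jar's lid home, let the hand lever spring back up, and handed in with the gripper holding the lift-out lever upright and the jar raised. It took about 9.5 s of robot time; `sign_off()` gave no verdict.

- **Hand lever:** I pushed it down with the closed fingers until the stop showed. The force rose from 31 to 53 N over 0.6 mm, with the fingertips at z = 230 mm, where the stop should be. I then lifted the tool clear, and the pictures show the lever back at rest.
- **Lift-out lever:** I gripped the sleeve with 50 N and swung it through its arc. From the measured travel it stands about 0.03 rad short of straight up. The remaining force was 5–7 N, almost all horizontal, as expected at the top.
- **Last picture:** the jar stands upright and raised in the nest, the hand lever is up and free, and the other things visible in the picture look to be in place.
- **Not measured directly:** I inferred the jar's lift height and the lid's seating from the lever positions.
- **Disagreements:** my position estimates for the grip and handle differed by about 2–5 mm. The top edges of the press base did not fit the stated size, so I left those edges out of the fit.

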